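# Pack the paint caddy and pick it up

### The job

Pack up the model bench: stand the two tall bottles from the cutting mat in the two empty cells of the plywood paint caddy, one per cell, lowering each onto the cell floor rather than dropping it. Then pick the caddy up by the grip over its hand slot and hold it level and still about 10 cm above the mat; finish while holding it there, do not put it back down. Leave everything else on the bench where it is and do not tip the caddy or knock any bottle over.

Things in the scene. Friction and masses are not known exactly. Their poses are not given: they have to be found in the camera images.
- caddy: Open plywood paint caddy on the mat. Origin: centre of its underside; x across, y along its 9 mm centre board, z up. Base 109 (x) x 154 (y) mm. The board stands 128 mm high between two rows of three 46 x 46 mm cells: centres x +-27.5, y -50, 0, 50, floor 6 mm up. Outer walls 38, dividers 34 mm high. Two corner cells, at cell_a and cell_b, are empty, four hold squat jars with tops 50 mm up.
- cell_a (a point): Centre of the floor of one empty cell, at (27.5, 50, 6) mm in the caddy's frame; axes parallel to the caddy's.
- cell_b (a point): Centre of the floor of the other empty cell, at (-27.5, -50, 6) mm in the caddy's frame; axes parallel to the caddy's.
- grip (a point): Middle of the caddy's grip, over the caddy's middle, 117 mm above its underside; axes as the caddy's. A bar along y 100 mm long, 15 mm thick (x), 22 mm tall (106 to 128 mm up), a 90 x 36 mm open hand slot under it; pinch it across x from above. The packed caddy balances under this point and weighs 0.6 to 0.8 kg.
- bottle_1: One of two alike tall round bottles standing on the mat, the only things there 100 mm tall: white body 38 mm in diameter up to 64 mm, a cone shoulder up to 76 mm, black cap 26 mm in diameter from 76 to 100 mm. About 80 g. Origin: centre of its underside, z up.
- bottle_2: The other of two alike tall round bottles standing on the mat, the only things there 100 mm tall: white body 38 mm in diameter up to 64 mm, a cone shoulder up to 76 mm, black cap 26 mm in diameter from 76 to 100 mm. About 80 g. Origin: centre of its underside, z up.
- jar_1: Squat round paint jar, 36 mm in diameter, 44 mm tall, standing loose in the caddy's cell at x = 27.5, y = 0 mm; stays there. Origin: centre of its underside.
- jar_2: Squat round paint jar, 36 mm in diameter, 44 mm tall, standing loose in the caddy's cell at x = 27.5, y = -50 mm; stays there. Origin: centre of its underside.
- jar_3: Squat round paint jar, 36 mm in diameter, 44 mm tall, standing loose in the caddy's cell at x = -27.5, y = 0 mm; stays there. Origin: centre of its underside.
- jar_4: Squat round paint jar, 36 mm in diameter, 44 mm tall, standing loose in the caddy's cell at x = -27.5, y = 50 mm; stays there. Origin: centre of its underside.
- jar_5: Bystander: a fifth squat paint jar, 36 mm in diameter, 44 mm tall, standing on the mat. Origin: centre of its underside.
- cement: Bystander: square glass cement bottle 38 x 38 mm with a white cap, 62 mm tall, on the mat. Origin: centre of its underside.
- jet: Bystander: half-built grey delta-wing model jet, 200 mm long, 125 mm span, 65 mm tall at the fin, lying on the far part of the mat. Origin: on the mat under its middle, nose to -x.
- sprue: Bystander: grey flat sprue frame 160 x 100 mm, 6 mm thick, lying on the left of the mat. Origin: centre of its underside.
- knife: Bystander: thin hobby knife, 136 mm long, 10 mm thick, lying on the far left of the mat. Origin: underside, near its middle; blade to +x.
- nippers: Bystander: sprue nippers with black handles, 125 mm long, 12 mm thick, lying on the right of the mat. Origin: underside at the pivot; jaws to +x.
- sanding_block: Bystander: cork-soled sanding block 70 x 30 x 24 mm on the far part of the mat. Origin: centre of its underside.
- cutting_mat: Green cutting mat 594 (x) x 841 (y) mm, fixed to the bench, its top 3 mm above the bench: caddy and bottles stand on it. Origin: centre of its underside.
Mind the look-alikes: they are no part of the job. What is shaped like the jar_3 but blue is not meant.

How it is judged (in metres and radians):
On the way, in this order (a step that is already met when the one before it is completed fails the run):
1. both tall bottles stand in the two empty cells, one each, let go, with the caddy still standing on the mat ((((x of bottle_1 in the frame of cell_a between -0.009 and 0.009 m and y of bottle_1 in the frame of cell_a between -0.009 and 0.009 m and z of bottle_1 in the frame of cell_a between -0.006 and 0.006 m and angle between the z axis of bottle_1 and the z axis of caddy, either way round below 0.12 rad and angle between bottle_1's own z axis and vertical below 0.2 rad) and (x of bottle_2 in the frame of cell_b between -0.009 and 0.009 m and y of bottle_2 in the frame of cell_b between -0.009 and 0.009 m and z of bottle_2 in the frame of cell_b between -0.006 and 0.006 m and angle between the z axis of bottle_2 and the z axis of caddy, either way round below 0.12 rad and angle between bottle_2's own z axis and vertical below 0.2 rad)) or ((x of bottle_1 in the frame of cell_b between -0.009 and 0.009 m and y of bottle_1 in the frame of cell_b between -0.009 and 0.009 m and z of bottle_1 in the frame of cell_b between -0.006 and 0.006 m and angle between the z axis of bottle_1 and the z axis of caddy, either way round below 0.12 rad and angle between bottle_1's own z axis and vertical below 0.2 rad) and (x of bottle_2 in the frame of cell_a between -0.009 and 0.009 m and y of bottle_2 in the frame of cell_a between -0.009 and 0.009 m and z of bottle_2 in the frame of cell_a between -0.006 and 0.006 m and angle between the z axis of bottle_2 and the z axis of caddy, either way round below 0.12 rad and angle between bottle_2's own z axis and vertical below 0.2 rad))) and contact force between each of bottle_1, bottle_2 and the fingers below 0.3 N and height (world z) of caddy below 0.012 m and angle between caddy's own z axis and vertical below 0.05 rad), for 0.2 s.
2. the packed caddy is lifted clear by its grip and held level and still ((((x of bottle_1 in the frame of cell_a between -0.009 and 0.009 m and y of bottle_1 in the frame of cell_a between -0.009 and 0.009 m and z of bottle_1 in the frame of cell_a between -0.006 and 0.006 m and angle between the z axis of bottle_1 and the z axis of caddy, either way round below 0.12 rad and angle between bottle_1's own z axis and vertical below 0.2 rad) and (x of bottle_2 in the frame of cell_b between -0.009 and 0.009 m and y of bottle_2 in the frame of cell_b between -0.009 and 0.009 m and z of bottle_2 in the frame of cell_b between -0.006 and 0.006 m and angle between the z axis of bottle_2 and the z axis of caddy, either way round below 0.12 rad and angle between bottle_2's own z axis and vertical below 0.2 rad)) or ((x of bottle_1 in the frame of cell_b between -0.009 and 0.009 m and y of bottle_1 in the frame of cell_b between -0.009 and 0.009 m and z of bottle_1 in the frame of cell_b between -0.006 and 0.006 m and angle between the z axis of bottle_1 and the z axis of caddy, either way round below 0.12 rad and angle between bottle_1's own z axis and vertical below 0.2 rad) and (x of bottle_2 in the frame of cell_a between -0.009 and 0.009 m and y of bottle_2 in the frame of cell_a between -0.009 and 0.009 m and z of bottle_2 in the frame of cell_a between -0.006 and 0.006 m and angle between the z axis of bottle_2 and the z axis of caddy, either way round below 0.12 rad and angle between bottle_2's own z axis and vertical below 0.2 rad))) and height (world z) of caddy between 0.055 and 0.2 m and angle between caddy's own z axis and vertical below 0.09 rad and contact force between caddy and the fingers above 3 N and distance between the grasp point and grip below 0.06 m and contact force between caddy and cutting_mat below 0.1 N and contact force between caddy and cement below 0.1 N and contact force between caddy and jar_5 below 0.1 N and contact force between caddy and jet below 0.1 N and x of caddy in the frame of cutting_mat between -0.3 and 0.3 m and y of caddy in the frame of cutting_mat between -0.42 and 0.42 m and linear speed of caddy below 0.02 m/s and angular speed of caddy below 0.12 rad/s), for 0.5 s.
At the end, for the whole second after the job is handed in: Gripper holds the caddy at its grip (over 3 N), underside 55 to 200 mm up, within 5 deg of level, still, over the mat, resting on nothing; a tall bottle stands on the floor of each formerly empty cell, fingers off it; the four jars in their cells; every bystander within 30 mm of its place (all of step 2 and x of jar_1 in the frame of caddy between 0.0175 and 0.0375 m and y of jar_1 in the frame of caddy between -0.01 and 0.01 m and z of each of jar_1, jar_2, jar_3, jar_4 in the frame of caddy below 0.014 m and x of jar_2 in the frame of caddy between 0.0175 and 0.0375 m and y of jar_2 in the frame of caddy between -0.06 and -0.04 m and x of jar_3 in the frame of caddy between -0.0375 and -0.0175 m and y of jar_3 in the frame of caddy between -0.01 and 0.01 m and x of jar_4 in the frame of caddy between -0.0375 and -0.0175 m and y of jar_4 in the frame of caddy between 0.04 and 0.06 m and contact force between each of bottle_1, bottle_2 and the fingers below 0.3 N and distance of each of jar_5, cement, jet, sprue, knife, nippers, sanding_block from where it was at the start of the episode below 0.03 m); the arm keeps its last pose, push and grip.
It fails at once if the caddy is tipped by more than 15 degrees (angle between caddy's own z axis and vertical above 0.26 rad).
It fails at once if a tall bottle is knocked over (angle between any of bottle_1, bottle_2's own z axis and vertical above 0.8 rad).
It fails at once if a tall bottle is dropped (free fall of more than about 12 mm) ((contact force between bottle_1 and the fingers below 0.05 N and linear speed of bottle_1 above 0.5 m/s) or (contact force between bottle_2 and the fingers below 0.05 N and linear speed of bottle_2 above 0.5 m/s)).
It fails at once if a bystander is moved by more than 30 mm (distance of any of jar_5, cement, jet, sprue, knife, nippers, sanding_block from where it was at the start of the episode above 0.03 m).
It also fails if it takes over 72 s, if anything falls off the work surface, if the arm or the gripper's body presses on something with over 40 N, if the wrist force passes 120 N, or if a joint passes its speed limit or range.

### The arm

A 6-joint arm with a two-finger parallel gripper is mounted at the origin on the work surface. World frame = base frame: x ahead of the robot, y to its left, z up, the work surface at z = 0. Lengths are in m, angles in degrees, forces in N, time in s.
With the tool pointing down it reaches from about 0.4 to 0.825 m from the base axis. Payload 7 kg.
Tool frame: the origin (TCP) lies midway between the tips of the shut fingers; the grasp point (between the pads) lies 19 mm behind it (ctrl.hold_point_z is the distance from the TCP to the grasp point, in m); z points along the fingers, y is the line along which they close (so a half turn about z gives the same grasp; the last joint's range is limited). The gripper opens to 88 mm and grips with 3 to 60 N. Pads are 19 mm wide; open, the fingers measure 130 mm over their backs; the gripper's body (78 mm by 193 mm) begins 47 mm behind the grasp point.
Start: joints at [-51.389, 20.546, 0.682, 0, -70.136, -16.507], TCP at [0.254, -0.625, 0.227] pointing down, gripper open.
Joint ranges: [-176.03, 176.03], [-82.01, 121.73], [-58.28, 71.71], [-173.87, 95.51], [-174.79, -0.11], [-173.66, 173.66]. Speed limits (degrees/s): [136.94, 136.94, 172.46, 180, 180, 180].

### API

Orientations are given as [roll, pitch, yaw] about the fixed x, y, z axes, in that order (R = Rz(yaw) Ry(pitch) Rx(roll)).
In Python, from plant import ctrl gives the robot as it stands.
- The arm moves only by the tool apply_moves, never from a script. Its argument "deltas" is a list of rows, each an object with "fingers": the finger opening in mm, from 0 to 87.6; "delta_pos": the shift along the tool's x, y, z in mm, a list of three; "angular": the turn, a rotation vector about the tool's x, y, z in degrees, a list of three. A call has 1 to 10 rows; each row is the pose to reach, as a shift and turn from the pose commanded when the call began, along the tool's axes at that moment; what a row does not reach only later rows make up. A row lasts 1/10 s, in which the tool goes at most 50 mm and 8.59 degrees, less where a joint would pass 70% of its speed; a pose out of reach is approached as far as the arm can. A call with a gripper value outside its range is refused whole. The fingers move at their own pace and stop on an object; the grip force is fixed at half the most. Time passes only in rows, so rows that repeat a pose let the fingers close. It gives the time, the measured TCP pose, the force, the opening and the grip force at its end, in the units of the state.
- ctrl.get_obs(): the state, without advancing time (a new reading comes with each control period).
- ctrl.snapshot(name): name is "scene" or "top" or "wrist"; returns the picture (420x560x3 uint8, red, green, blue); there is no depth.
- ctrl.camera_params(name): a dict with "fx", "fy", "cx", "cy" (pixels), "dist_coeffs" ([k1, k2, p1, p2, k3] as OpenCV has them; the pictures are not rectified), "cam_to_world" (4x4, takes a point from camera to world coordinates); the wrist camera has in their place "mount" (4x4, takes a point from camera to tool coordinates, whose origin is the TCP and whose axes are the flange's). Camera axes: x right, y up, looking along -z (the intrinsics and any distortion apply to the point x, -y, -z); pixel columns grow to the right and rows downward; lengths in m; the calibration is good to about 2 mm. A picture is of the moment at which its call begins: read the wrist's pose just before it. camera_params takes no time and is no camera call.
- ctrl.close_job(): hands the job in; it is judged then, once.
The state is a dict: "clock": time; "joint_pos": joint angles; "qvel": joint speeds; "tau": joint torques, N m; "tool_pos": TCP position; "orientation": TCP orientation; "force": force on the tool from outside, world axes, zero at the start; "moment": the same for the moment, N m; "opening": finger opening in m; "gripper_force": force on a finger pad.
Only numpy, scipy, OpenCV 4.12 (cv2) and the standard library are available. Lean on these libraries where they do the work, as an engineer would, in place of code of your own. Each camera call takes 0.05 s, during which the arm holds its last target. There are 200 camera calls.

## Working session

There is one attempt and no reset: what is moved stays moved. The work goes in short steps, Python scripts to look and compute and a tool call to move; the robot and the scene stay as the last step left them, time stands still between calls to the robot, and variables do not carry over. Pictures are saved under pics/ and viewed, at most 10 in all, crops included, and the job is handed in when it is done.

Besides the shell and the picture viewer there is one more tool, called as name(argument=value, ...) on one line, values as JSON. apply_moves: Moves the arm, as the interface text tells. Its arguments: {"type":"object","properties":{"deltas":{"type":"array"}},"required":["deltas"]}

```bash
mkdir -p pics; cat > h.py <<'E'
import numpy as np, cv2
from plant import ctrl
from scipy.spatial.transform import Rotation as R
def snap(n,f):
    im=ctrl.snapshot(n); cv2.imwrite('pics/'+f,im[:,:,::-1]); return im
def T():
    o=ctrl.get_obs(); M=np.eye(4); M[:3,3]=o['tool_pos']; M[:3,:3]=R.from_euler('xyz',o['orientation'],degrees=True).as_matrix(); return M
def cam(n):
    p=ctrl.camera_params(n); K=np.array([[p['fx'],0,p['cx']],[0,p['fy'],p['cy']],[0,0,1]])
    C=np.array(p['cam_to_world']) if n!='wrist' else T()@np.array(p['mount'])
    return K,np.array(p['dist_coeffs'],float),C
def ray(c,uv,z):
    K,d,C=c; q=cv2.undistortPoints(np.array([[uv]],float),K,d)[0,0]
    v=C[:3,:3]@[q[0],-q[1],-1]; o=C[:3,3]; return o+v*(z-o[2])/v[2]
def proj(c,P):
    K,d,C=c; P=np.atleast_2d(P); q=(P-C[:3,3])@C[:3,:3]; q=q*[1,-1,-1]
    return cv2.projectPoints(q,np.zeros(3),np.zeros(3),K,d)[0][:,0]
E
python3 - <<'E'
from h import *
print(ctrl.get_obs()); print(ctrl.hold_point_z)
a=snap('top','top.png'); b=snap('scene','scene.png')
im=cv2.imread('pics/top.png'); cv2.imwrite('pics/top2.png',cv2.resize(im,(800,600),interpolation=cv2.INTER_CUBIC))
im=cv2.imread('pics/scene.png'); cv2.imwrite('pics/scene2.png',cv2.resize(im,(800,600),interpolation=cv2.INTER_CUBIC))
for n in('top','scene'): print(cam(n))
E
```

```text
{'clock': 0.0, 'joint_pos': array([-5.13895569e+01,  2.05885800e+01,  6.33151508e-01, -1.92335085e-02,
       -7.01346255e+01, -1.65077302e+01]), 'qvel': array([ 0.01437226, -0.07108173, -0.06578992,  0.01081915, -0.00368992,
        0.00960438]), 'tau': array([ 3.01761529e-04, -5.82709837e+01,  2.93050110e+01,  6.99681491e+00,
        6.75234071e-03, -1.76414642e-04]), 'tool_pos': array([ 0.25377716, -0.62495201,  0.22565296]), 'orientation': array([ 1.79908520e+02, -8.25511737e-03, -1.57903831e+02]), 'force': array([-0.57496937, -0.6467472 ,  0.26769613]), 'moment': array([-0.01477937, -0.01451492,  0.01367286]), 'gripper_force': 0.0, 'opening': 0.08739355902061209}
0.0188
(array([[445.47348235,   0.        , 287.40818182],
       [  0.        , 445.47348235, 214.80846161],
       [  0.        ,   0.        ,   1.        ]]), array([-0.04142581,  0.        ,  0.        ,  0.        ,  0.        ]), array([[ 2.98550105e-03,  9.81246141e-01, -1.92735823e-01,
         4.12270353e-01],
       [-9.99924071e-01,  6.24995986e-04, -1.23069984e-02,
         3.98217734e-02],
       [-1.19557356e-02,  1.92757931e-01,  9.81173502e-01,
         1.09237871e+00],
       [ 0.00000000e+00,  0.00000000e+00,  0.00000000e+00,
         1.00000000e+00]]))
(array([[517.69572619,   0.        , 289.66304613],
       [  0.        , 517.69572619, 203.90634903],
       [  0.        ,   0.        ,   1.        ]]), array([-0.11672924,  0.        ,  0.        ,  0.        ,  0.        ]), array([[ 0.59234403, -0.59941234,  0.53836177,  1.40321178],
       [ 0.80568056,  0.4384346 , -0.39831387, -0.55346265],
       [ 0.00271782,  0.66968646,  0.74263899,  1.19035063],
       [ 0.        ,  0.        ,  0.        ,  1.        ]]))
```

View pics/top2.png

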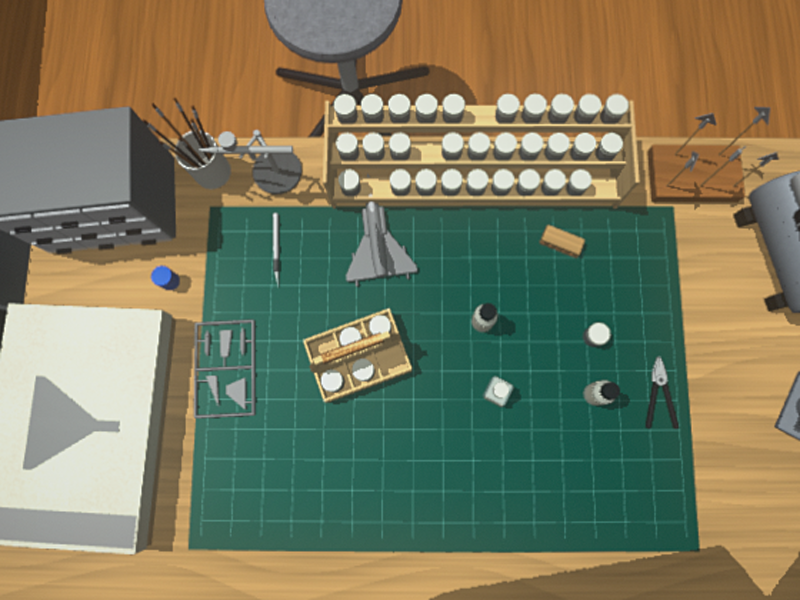

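View pics/scene2.png

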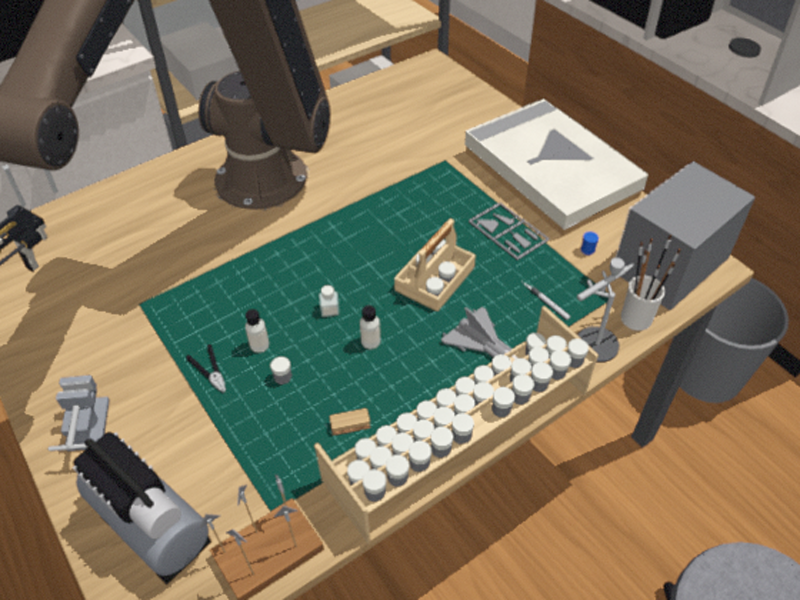

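Candidates in the 800x600 top view:
- The black-capped tall bottles are at (485,318) and (601,393). These are the ones I want.
- The cement bottle, with a white square cap, is at (499,391).
- jar_5 is at (598,334).
- The rack jars are at y≈100-185.
- The blue jar is at (165,278).

The caddy is at (358,355). Its empty cells look to be at about (390,358) and (322,345). Next is one close crop to check the choice.

```bash
python3 - <<'E'
from h import *
im=cv2.imread('pics/top.png')
a=cv2.resize(im[210:285,208:293],None,fx=6,fy=6,interpolation=cv2.INTER_CUBIC)
b=cv2.resize(im[205:290,325:440],None,fx=3,fy=3,interpolation=cv2.INTER_CUBIC)
o=np.zeros((450,800,3),np.uint8); o[:,:510]=a; o[:255,510:800]=b[:,:290]
b2=cv2.resize(im[262:290,400:445],None,fx=6,fy=6,interpolation=cv2.INTER_CUBIC); o[270:270+168,510:780]=b2
cv2.imwrite('pics/c1.png',o)
c=cam('top'); s=1/1.42857
for n,uv,z in [('b1cap',(488,310),.103),('b2cap',(611,392),.103),('cem',(499,385),.065),('jar5',(599,331),.047),('cad',(358,355),.05)]: print(n,ray(c,(uv[0]*s,uv[1]*s),z).round(4))
E
```

```text
b1cap [ 0.6016 -0.0702  0.103 ]
b2cap [ 0.4727 -0.2579  0.103 ]
cem [ 0.4863 -0.0897  0.065 ]
jar5 [ 0.5769 -0.2604  0.047 ]
cad [0.5362 0.1393 0.05  ]
```

View pics/c1.png

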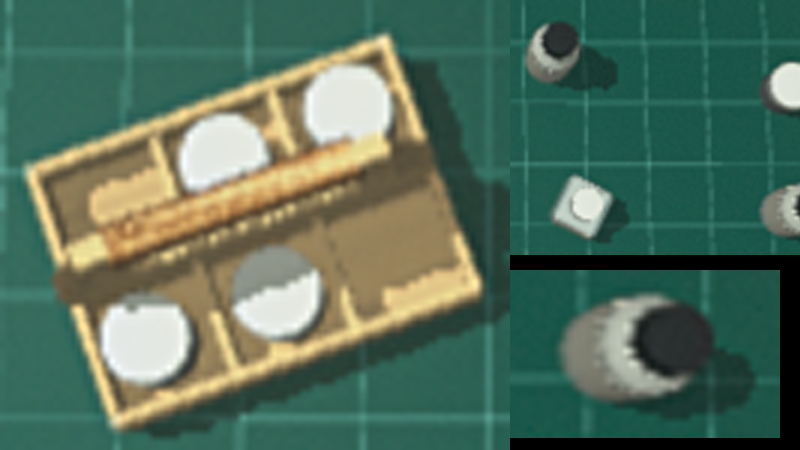

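The crop confirms the choice: two tall bottles with black caps, at crop (560,41) and (672,340). The caddy has its lower-right and upper-left cells empty. Caddy rim corners are at crop (30,165), (388,37), (480,292) and (118,428).

```bash
python3 - <<'E'
from h import *
c=cam('top'); f=lambda u,v,s,o:((u+.5)/s-.5+o[0],(v+.5)/s-.5+o[1])
P=[ray(c,f(u,v,6,(208,210)),.041) for u,v in [(30,165),(388,37),(480,292),(118,428)]]
P=np.array(P)[:,:2]; print(P.round(4)); ctr=P.mean(0)
yd=(P[0]-P[1]+P[3]-P[2])/2; xd=(P[1]-P[2]+P[0]-P[3])/2
print('ctr',ctr,'len',np.linalg.norm(yd),np.linalg.norm(xd),'yaw of y',np.degrees(np.arctan2(yd[1],yd[0])),'x',np.degrees(np.arctan2(xd[1],xd[0])))
G=[ray(c,f(u,v,6,(208,210)),.131) for u,v in [(68,255),(388,145)]]; print('board',np.array(G).round(4),np.mean(G,0))
print('b1',ray(c,f(560-510,41,3,(325,205)),.103)); print('b2',ray(c,f(672-510,340-270,6,(400,262)),.103))
E
```

```text
[[0.5644 0.2317]
 [0.6165 0.0895]
 [0.5143 0.0523]
 [0.4607 0.1936]]
ctr [0.53897367 0.1417614 ] len 0.1512781641895289 0.10961085140013836 yaw of y 110.42163856463021 x 20.078083936086202
board [[0.5186 0.2003 0.131 ]
 [0.559  0.0848 0.131 ]] [0.53876669 0.14257819 0.131     ]
b1 [ 0.59858386 -0.06957059  0.103     ]
b2 [ 0.47525854 -0.25560023  0.103     ]
```

```bash
cat >> h.py <<'E'
def go(p,yaw):
    M=T(); d=M[:3,:3].T@(np.array(p)-M[:3,3])*1e3
    r=(R.from_matrix(M[:3,:3]).inv()*R.from_euler('xyz',[180,0,yaw],degrees=True)).as_rotvec(degrees=True)
    print('delta',d.round(1),'rot',r.round(2))
E
python3 - <<'E'
from h import *
print(np.round(ctrl.camera_params('wrist')['mount'],3)); print(cam('wrist')[0])
go([.475,-.256,.21],-159.8)
E
```

```text
[[-0.     0.969  0.245  0.066]
 [ 1.     0.     0.    -0.   ]
 [ 0.     0.245 -0.969 -0.159]
 [ 0.     0.     0.     1.   ]]
[[318.22399548   0.         284.1963327 ]
 [  0.         318.22399548 211.8797544 ]
 [  0.           0.           1.        ]]
delta [-343.8  258.6   16. ] rot [ 0.09 -0.01  1.9 ]
```

apply_moves(deltas=[{"fingers": 60,"delta_pos": [-34,26,2],"angular": [0,0,0]},{"fingers": 60,"delta_pos": [-72,54,4],"angular": [0,0,0]},{"fingers": 60,"delta_pos": [-110,83,6],"angular": [0,0,1]},{"fingers": 60,"delta_pos": [-148,111,8],"angular": [0,0,1]},{"fingers": 60,"delta_pos": [-186,140,10],"angular": [0,0,1]},{"fingers": 60,"delta_pos": [-224,168,12],"angular": [0,0,1.9]},{"fingers": 60,"delta_pos": [-262,197,14],"angular": [0,0,1.9]},{"fingers": 60,"delta_pos": [-300,226,15],"angular": [0,0,1.9]},{"fingers": 60,"delta_pos": [-330,248,16],"angular": [0,0,1.9]},{"fingers": 60,"delta_pos": [-344,259,16],"angular": [0.1,0,1.9]}])

```text
clock: 1.1
tool_pos: [0.4764, -0.2534, 0.2103]
orientation: [-179.9, 0.0, -159.7]
force: [-0.1, -0.8, 0.4]
opening: 0.0603
gripper_force: 0.0
```

apply_moves(deltas=[{"fingers": 60,"delta_pos": [0,0,0],"angular": [0,0,0]},{"fingers": 60,"delta_pos": [0,0,0],"angular": [0,0,0]}])

```text
clock: 1.3
tool_pos: [0.4751, -0.2556, 0.2103]
orientation: [-179.9, -0.0, -159.7]
force: [-0.3, -1.1, 0.1]
opening: 0.0601
gripper_force: 0.0
```

```bash
python3 - <<'E'
from h import *
print(ctrl.get_obs()['joint_pos'].round(1))
c=cam('wrist'); im=snap('wrist','w1.png')
cv2.imwrite('pics/w1.png',cv2.resize(cv2.imread('pics/w1.png'),(800,600)))
print(proj(c,[[.475,-.256,.103]])*1.42857)
E
```

```text
[ -7.4   8.5 -17.9   0.1 -63.6 -62.4]
[[406.00184469 300.89205531]]
```

View pics/w1.png

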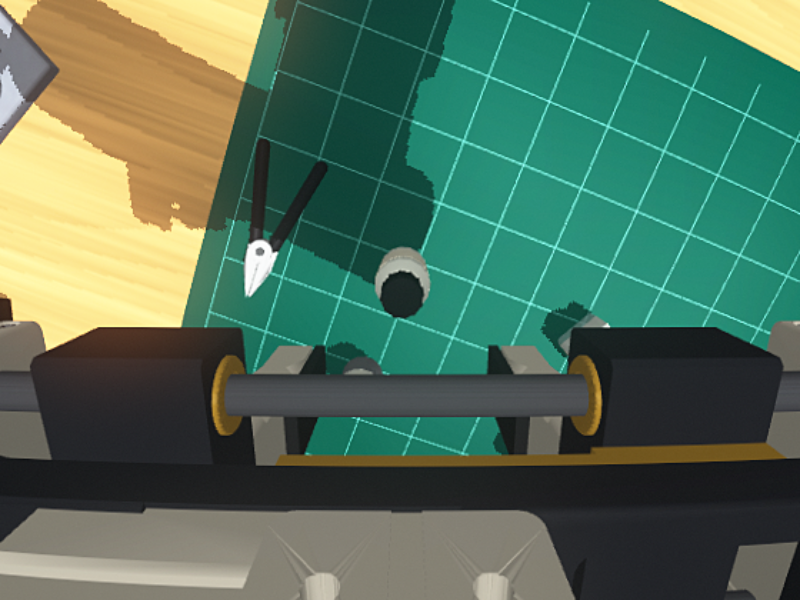

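The wrist view shows the black cap at (402,296), about 3 mm from where I predicted it. It sits between the fingers with clear space around it. I'll go down with a small correction and grip the cap.

apply_moves(deltas=[{"fingers": 60,"delta_pos": [2,-2,30],"angular": [0,0,0]},{"fingers": 60,"delta_pos": [2,-2,60],"angular": [0,0,0]},{"fingers": 60,"delta_pos": [2,-2,90],"angular": [0,0,0]},{"fingers": 60,"delta_pos": [2,-2,115],"angular": [0,0,0]},{"fingers": 60,"delta_pos": [2,-2,130],"angular": [0,0,0]},{"fingers": 60,"delta_pos": [2,-2,130],"angular": [0,0,0]},{"fingers": 20,"delta_pos": [2,-2,130],"angular": [0,0,0]},{"fingers": 20,"delta_pos": [2,-2,130],"angular": [0,0,0]},{"fingers": 20,"delta_pos": [2,-2,130],"angular": [0,0,0]},{"fingers": 20,"delta_pos": [2,-2,130],"angular": [0,0,0]}])

```text
clock: 2.35
tool_pos: [0.4746, -0.2589, 0.0814]
orientation: [-179.9, 0.1, -159.8]
force: [-0.6, 0.1, 0.3]
opening: 0.0336
gripper_force: 0.0
```

apply_moves(deltas=[{"fingers": 20,"delta_pos": [0,0,0],"angular": [0,0,0]},{"fingers": 20,"delta_pos": [0,0,0],"angular": [0,0,0]},{"fingers": 20,"delta_pos": [0,0,0],"angular": [0,0,0]}])

```text
clock: 2.65
tool_pos: [0.4745, -0.2589, 0.0811]
orientation: [-179.9, 0.0, -159.8]
force: [-0.2, -1.3, 3.6]
opening: 0.0254
gripper_force: 30.0
```

apply_moves(deltas=[{"fingers": 20,"delta_pos": [0,0,-15],"angular": [0,0,0]},{"fingers": 20,"delta_pos": [0,0,-45],"angular": [0,0,0]},{"fingers": 20,"delta_pos": [0,0,-80],"angular": [0,0,0]},{"fingers": 20,"delta_pos": [0,0,-115],"angular": [0,0,0]},{"fingers": 20,"delta_pos": [-6,10,-145],"angular": [0,0,0]},{"fingers": 20,"delta_pos": [-17,30,-160],"angular": [0,0,0]},{"fingers": 20,"delta_pos": [-34,60,-160],"angular": [0,0,0]},{"fingers": 20,"delta_pos": [-51,90,-160],"angular": [0,0,0]},{"fingers": 20,"delta_pos": [-68,120,-160],"angular": [0,0,0]},{"fingers": 20,"delta_pos": [-86,152,-160],"angular": [0,0,0]}])

```text
clock: 3.65
tool_pos: [0.5019, -0.0848, 0.2401]
orientation: [-179.9, -0.0, -159.8]
force: [0.2, 0.0, 0.0]
opening: 0.0251
gripper_force: 30.0
```

apply_moves(deltas=[{"fingers": 20,"delta_pos": [-17,31,0],"angular": [0,0,0]},{"fingers": 20,"delta_pos": [-34,62,0],"angular": [0,0,0]},{"fingers": 20,"delta_pos": [-52,92,0],"angular": [0,0,0]},{"fingers": 20,"delta_pos": [-68,122,0],"angular": [0,0,0]},{"fingers": 20,"delta_pos": [-80,142,0],"angular": [0,0,0]},{"fingers": 20,"delta_pos": [-86,152,0],"angular": [0,0,0]},{"fingers": 20,"delta_pos": [-86,152,0],"angular": [0,0,0]},{"fingers": 20,"delta_pos": [-86,152,0],"angular": [0,0,0]},{"fingers": 20,"delta_pos": [-86,152,0],"angular": [0,0,0]}])

```text
clock: 4.55
tool_pos: [0.5302, 0.0853, 0.24]
orientation: [-179.9, -0.0, -159.8]
force: [0.1, 1.3, -1.1]
opening: 0.025
gripper_force: 30.0
```

```bash
python3 - <<'E'
from h import *
c=cam('wrist'); im=snap('wrist','w2.png'); np.save('w2T.npy',c[2])
cv2.imwrite('pics/w2.png',cv2.resize(cv2.imread('pics/w2.png'),(800,600),interpolation=cv2.INTER_CUBIC))
a=np.radians(20.25); Rz=np.array([[np.cos(a),-np.sin(a)],[np.sin(a),np.cos(a)]])
for n,p in [('+-',(.0545,-.077,.038)),('--',(-.0545,-.077,.038)),('-+',(-.0545,.077,.038)),('++',(.0545,.077,.038)),('board-',(0,-.077,.128)),('board+',(0,.077,.128))]:
    q=np.r_[np.array([.539,.142])+Rz@p[:2],p[2]+.003]; print(n,q.round(3),(proj(c,q)*1.42857).round(0))
E
```

```text
+- [0.617 0.089 0.041] [[375. 370.]]
-- [0.515 0.051 0.041] [[372. 240.]]
-+ [0.461 0.195 0.041] [[567. 240.]]
++ [0.563 0.233 0.041] [[557. 369.]]
board- [0.566 0.07  0.131] [[363. 344.]]
board+ [0.512 0.214 0.131] [[609. 343.]]
```

View pics/w2.png

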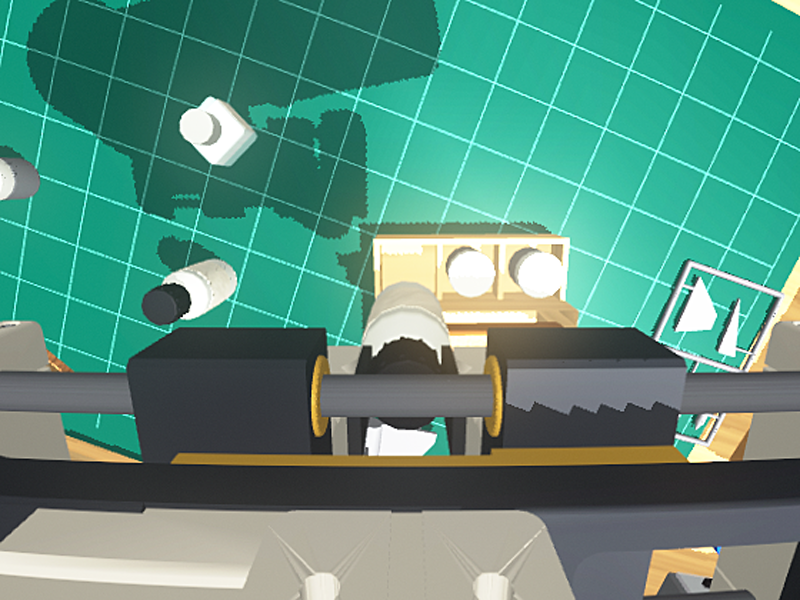

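The held bottle is upright at (405,330). The caddy's near rim corners are at (373,238) and (570,237), about 2 px from prediction, so its pose is right to within 2 mm. I'll lower with a 1 mm correction.

apply_moves(deltas=[{"fingers": 20,"delta_pos": [1,1,20],"angular": [0,0,0]},{"fingers": 20,"delta_pos": [1,1,50],"angular": [0,0,0]},{"fingers": 20,"delta_pos": [1,1,80],"angular": [0,0,0]},{"fingers": 20,"delta_pos": [1,1,100],"angular": [0,0,0]},{"fingers": 20,"delta_pos": [1,1,115],"angular": [0,0,0]},{"fingers": 20,"delta_pos": [1,1,127],"angular": [0,0,0]},{"fingers": 20,"delta_pos": [1,1,136],"angular": [0,0,0]},{"fingers": 20,"delta_pos": [1,1,143],"angular": [0,0,0]},{"fingers": 20,"delta_pos": [1,1,147],"angular": [0,0,0]},{"fingers": 20,"delta_pos": [1,1,147],"angular": [0,0,0]}])

```text
clock: 5.6
tool_pos: [0.5292, 0.0865, 0.0929]
orientation: [-179.9, -0.0, -159.8]
force: [-0.3, -0.3, -0.6]
opening: 0.0254
gripper_force: 30.0
```

apply_moves(deltas=[{"fingers": 20,"delta_pos": [0,0,2],"angular": [0,0,0]},{"fingers": 20,"delta_pos": [0,0,4],"angular": [0,0,0]},{"fingers": 20,"delta_pos": [0,0,5],"angular": [0,0,0]},{"fingers": 20,"delta_pos": [0,0,5],"angular": [0,0,0]}])

```text
clock: 6.0
tool_pos: [0.5292, 0.0866, 0.088]
orientation: [-179.9, -0.0, -159.8]
force: [-0.4, -0.2, -0.7]
opening: 0.0254
gripper_force: 30.0
```

apply_moves(deltas=[{"fingers": 20,"delta_pos": [0,0,1],"angular": [0,0,0]},{"fingers": 20,"delta_pos": [0,0,1],"angular": [0,0,0]},{"fingers": 20,"delta_pos": [0,0,1.5],"angular": [0,0,0]},{"fingers": 20,"delta_pos": [0,0,1.5],"angular": [0,0,0]}])

```text
clock: 6.4
tool_pos: [0.5296, 0.0866, 0.0871]
orientation: [-179.9, 0.0, -159.8]
force: [-1.1, 0.7, 4.3]
opening: 0.0249
gripper_force: 30.0
```

apply_moves(deltas=[{"fingers": 30,"delta_pos": [0,0,0],"angular": [0,0,0]},{"fingers": 40,"delta_pos": [0,0,0],"angular": [0,0,0]},{"fingers": 50,"delta_pos": [0,0,0],"angular": [0,0,0]},{"fingers": 56,"delta_pos": [0,0,0],"angular": [0,0,0]},{"fingers": 56,"delta_pos": [0,0,-10],"angular": [0,0,0]},{"fingers": 56,"delta_pos": [0,0,-40],"angular": [0,0,0]},{"fingers": 56,"delta_pos": [0,0,-80],"angular": [0,0,0]},{"fingers": 56,"delta_pos": [0,0,-123],"angular": [0,0,0]},{"fingers": 56,"delta_pos": [0,0,-123],"angular": [0,0,0]}])

```text
clock: 7.3
tool_pos: [0.5325, 0.0878, 0.2166]
orientation: [-179.9, 0.6, -159.7]
force: [0.0, 0.4, -1.1]
opening: 0.0563
gripper_force: 0.0
```

```bash
python3 - <<'E'
from h import *
go([.599,-.070,.21],-159.8)
E
```

```text
delta [  -7.7 -171.     7. ] rot [-0.11  0.62  0.06]
```

apply_moves(deltas=[{"fingers": 60,"delta_pos": [-2,-30,0],"angular": [0,0,0]},{"fingers": 60,"delta_pos": [-5,-70,0],"angular": [0,0,0]},{"fingers": 60,"delta_pos": [-8,-110,0],"angular": [0,0,0]},{"fingers": 60,"delta_pos": [-10,-145,0],"angular": [0,0,0]},{"fingers": 60,"delta_pos": [-11,-165,0],"angular": [0,0,0]},{"fingers": 60,"delta_pos": [-11,-171,0],"angular": [0,0,0]},{"fingers": 60,"delta_pos": [-11,-171,0],"angular": [0,0,0]},{"fingers": 60,"delta_pos": [-11,-171,0],"angular": [0,0,0]}])

```text
clock: 8.1
tool_pos: [0.5983, -0.0694, 0.21]
orientation: [-179.9, 0.0, -159.8]
force: [0.3, 0.0, 0.3]
opening: 0.06
gripper_force: 0.0
```

```bash
python3 - <<'E'
from h import *
print(ctrl.get_obs()['tool_pos'],ctrl.get_obs()['orientation'])
c=cam('wrist'); im=snap('wrist','w3.png')
cv2.imwrite('pics/w3.png',cv2.resize(cv2.imread('pics/w3.png'),(800,600),interpolation=cv2.INTER_CUBIC))
print(proj(c,[[.599,-.07,.103]])*1.42857)
E
```

```text
[ 0.59830388 -0.06940252  0.2100307 ] [-1.79910258e+02  1.14830182e-02 -1.59791766e+02]
[[405.17514081 302.01408599]]
```

View pics/w3.png

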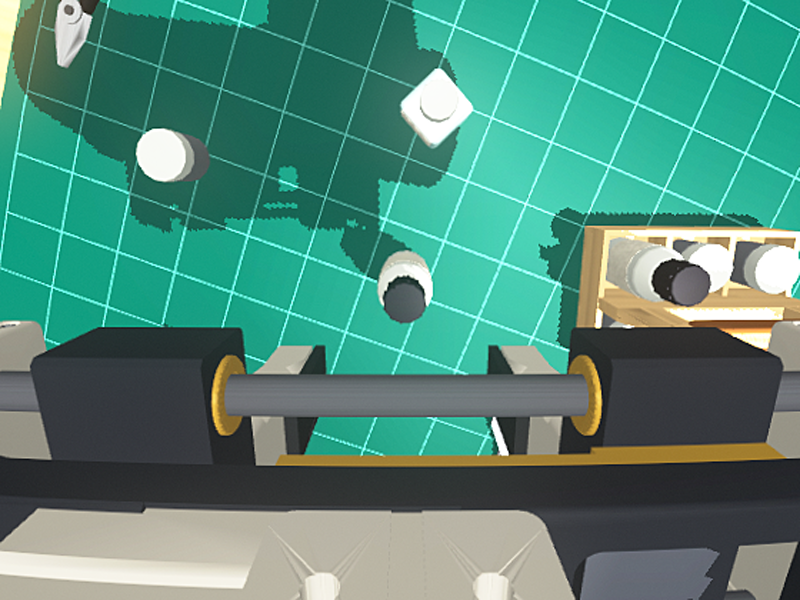

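The cap is at (404,299), under the gripper within about 1 mm. The first bottle stands upright in cell_b, with its cap at (682,282). I'll descend and grip.

apply_moves(deltas=[{"fingers": 60,"delta_pos": [1,-1,30],"angular": [0,0,0]},{"fingers": 60,"delta_pos": [1,-1,60],"angular": [0,0,0]},{"fingers": 60,"delta_pos": [1,-1,90],"angular": [0,0,0]},{"fingers": 60,"delta_pos": [1,-1,115],"angular": [0,0,0]},{"fingers": 60,"delta_pos": [1,-1,129],"angular": [0,0,0]},{"fingers": 60,"delta_pos": [1,-1,129],"angular": [0,0,0]},{"fingers": 20,"delta_pos": [1,-1,129],"angular": [0,0,0]},{"fingers": 20,"delta_pos": [1,-1,129],"angular": [0,0,0]},{"fingers": 20,"delta_pos": [1,-1,129],"angular": [0,0,0]},{"fingers": 20,"delta_pos": [1,-1,129],"angular": [0,0,0]}])

```text
clock: 9.15
tool_pos: [0.5986, -0.0713, 0.0818]
orientation: [-179.9, 0.1, -159.8]
force: [-0.7, -0.8, -0.4]
opening: 0.0337
gripper_force: 0.0
```

apply_moves(deltas=[{"fingers": 20,"delta_pos": [0,0,0],"angular": [0,0,0]},{"fingers": 20,"delta_pos": [0,0,0],"angular": [0,0,0]},{"fingers": 20,"delta_pos": [0,0,0],"angular": [0,0,0]}])

```text
clock: 9.45
tool_pos: [0.5984, -0.0714, 0.0814]
orientation: [-179.9, 0.0, -159.8]
force: [-0.3, 1.3, 4.5]
opening: 0.0251
gripper_force: 30.0
```

apply_moves(deltas=[{"fingers": 20,"delta_pos": [0,0,-15],"angular": [0,0,0]},{"fingers": 20,"delta_pos": [0,0,-45],"angular": [0,0,0]},{"fingers": 20,"delta_pos": [0,0,-80],"angular": [0,0,0]},{"fingers": 20,"delta_pos": [0,0,-115],"angular": [0,0,0]},{"fingers": 20,"delta_pos": [0,0,-145],"angular": [0,0,0]},{"fingers": 20,"delta_pos": [-2,15,-160],"angular": [0,0,0]},{"fingers": 20,"delta_pos": [-7,45,-160],"angular": [0,0,0]},{"fingers": 20,"delta_pos": [-12,77,-160],"angular": [0,0,0]},{"fingers": 20,"delta_pos": [-18,110,-160],"angular": [0,0,0]},{"fingers": 20,"delta_pos": [-23,142,-160],"angular": [0,0,0]}])

```text
clock: 10.45
tool_pos: [0.5693, 0.0717, 0.2396]
orientation: [-179.9, -0.1, -159.8]
force: [-0.3, -0.0, -0.9]
opening: 0.0254
gripper_force: 30.0
```

apply_moves(deltas=[{"fingers": 20,"delta_pos": [-5,32,0],"angular": [0,0,0]},{"fingers": 20,"delta_pos": [-10,64,0],"angular": [0,0,0]},{"fingers": 20,"delta_pos": [-15,94,0],"angular": [0,0,0]},{"fingers": 20,"delta_pos": [-19,118,0],"angular": [0,0,0]},{"fingers": 20,"delta_pos": [-21,130,0],"angular": [0,0,0]},{"fingers": 20,"delta_pos": [-21,130,0],"angular": [0,0,0]},{"fingers": 20,"delta_pos": [-21,130,0],"angular": [0,0,0]},{"fingers": 20,"delta_pos": [-21,130,0],"angular": [0,0,0]}])

```text
clock: 11.25
tool_pos: [0.5452, 0.1985, 0.2401]
orientation: [-179.9, -0.0, -159.8]
force: [0.4, -0.1, -0.8]
opening: 0.0251
gripper_force: 30.0
```

```bash
python3 - <<'E'
from h import *
c=cam('wrist'); im=snap('wrist','w4.png')
cv2.imwrite('pics/w4.png',cv2.resize(cv2.imread('pics/w4.png'),(800,600),interpolation=cv2.INTER_CUBIC))
print(ctrl.get_obs()['tool_pos'])
a=np.radians(20.25); Rz=np.array([[np.cos(a),-np.sin(a)],[np.sin(a),np.cos(a)]])
for n,p in [('+-',(.0545,-.077,.038)),('--',(-.0545,-.077,.038)),('-+',(-.0545,.077,.038)),('++',(.0545,.077,.038)),('board-',(0,-.077,.128)),('board+',(0,.077,.128)),('capb',(-.0275,-.05,.106))]:
    q=np.r_[np.array([.539,.142])+Rz@p[:2],p[2]+.003]; print(n,q.round(3),(proj(c,q)*1.42857).round(0))
go([.5475,.1984,.0874],-159.8)
E
```

```text
[0.54536149 0.19844812 0.24024771]
+- [0.617 0.089 0.041] [[251. 309.]]
-- [0.515 0.051 0.041] [[240. 171.]]
-+ [0.461 0.195 0.041] [[441. 170.]]
++ [0.563 0.233 0.041] [[439. 309.]]
board- [0.566 0.07  0.131] [[194. 260.]]
board+ [0.512 0.214 0.131] [[451. 259.]]
capb [0.531 0.086 0.109] [[247. 211.]]
delta [ -2.   -0.5 152.8] rot [-0.11 -0.01 -0.05]
```

View pics/w4.png

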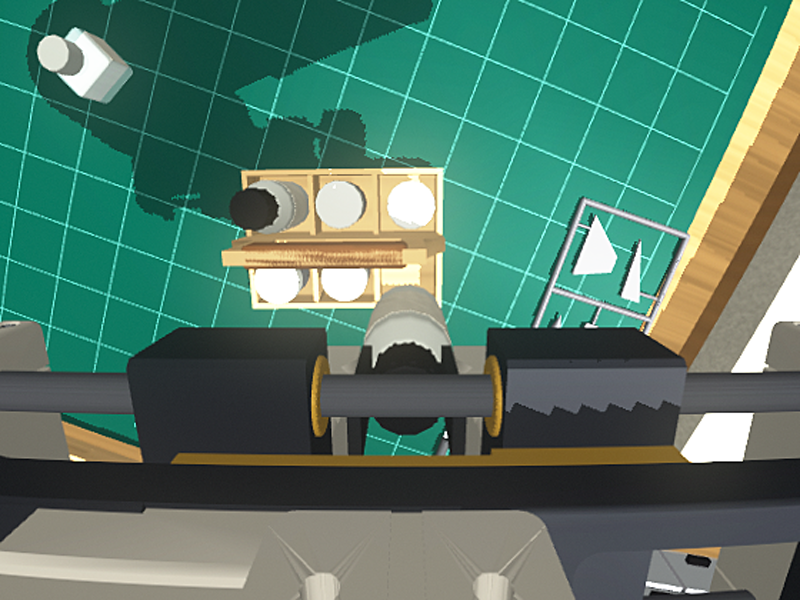

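Bottle two hangs upright at (405,335) over cell_a. The rim corners at (242,169) and (443,168) are each offset (+2,-2) px from prediction, which gives a small correction. Bottle one stands in cell_b, and the four jars are in place.

apply_moves(deltas=[{"fingers": 20,"delta_pos": [-0.5,1,20],"angular": [0,0,0]},{"fingers": 20,"delta_pos": [-0.5,1,50],"angular": [0,0,0]},{"fingers": 20,"delta_pos": [-0.5,1,80],"angular": [0,0,0]},{"fingers": 20,"delta_pos": [-0.5,1,100],"angular": [0,0,0]},{"fingers": 20,"delta_pos": [-0.5,1,115],"angular": [0,0,0]},{"fingers": 20,"delta_pos": [-0.5,1,127],"angular": [0,0,0]},{"fingers": 20,"delta_pos": [-0.5,1,137],"angular": [0,0,0]},{"fingers": 20,"delta_pos": [-0.5,1,144],"angular": [0,0,0]},{"fingers": 20,"delta_pos": [-0.5,1,149],"angular": [0,0,0]},{"fingers": 20,"delta_pos": [-0.5,1,149],"angular": [0,0,0]}])

```text
clock: 12.3
tool_pos: [0.5454, 0.2, 0.091]
orientation: [-179.9, -0.0, -159.8]
force: [0.5, -0.0, -0.4]
opening: 0.0251
gripper_force: 30.0
```

apply_moves(deltas=[{"fingers": 20,"delta_pos": [0,0,1.5],"angular": [0,0,0]},{"fingers": 20,"delta_pos": [0,0,3],"angular": [0,0,0]},{"fingers": 20,"delta_pos": [0,0,4],"angular": [0,0,0]},{"fingers": 20,"delta_pos": [0,0,4],"angular": [0,0,0]}])

```text
clock: 12.7
tool_pos: [0.5455, 0.2002, 0.0874]
orientation: [-179.9, 0.0, -159.8]
force: [-1.3, -0.2, -1.1]
opening: 0.0252
gripper_force: 30.0
```

apply_moves(deltas=[{"fingers": 20,"delta_pos": [0,0,0.7],"angular": [0,0,0]},{"fingers": 20,"delta_pos": [0,0,0.7],"angular": [0,0,0]},{"fingers": 20,"delta_pos": [0,0,0.7],"angular": [0,0,0]}])

```text
clock: 13.0
tool_pos: [0.5459, 0.2004, 0.0874]
orientation: [-179.9, 0.1, -159.8]
force: [-0.5, -0.4, 5.6]
opening: 0.0252
gripper_force: 30.0
```

apply_moves(deltas=[{"fingers": 30,"delta_pos": [0,0,0],"angular": [0,0,0]},{"fingers": 40,"delta_pos": [0,0,0],"angular": [0,0,0]},{"fingers": 50,"delta_pos": [0,0,0],"angular": [0,0,0]},{"fingers": 56,"delta_pos": [0,0,0],"angular": [0,0,0]},{"fingers": 56,"delta_pos": [0,0,-10],"angular": [0,0,0]},{"fingers": 56,"delta_pos": [0,0,-40],"angular": [0,0,0]},{"fingers": 56,"delta_pos": [0,0,-80],"angular": [0,0,0]},{"fingers": 56,"delta_pos": [0,0,-125],"angular": [0,0,0]},{"fingers": 56,"delta_pos": [0,0,-170],"angular": [0,0,0]},{"fingers": 56,"delta_pos": [0,0,-170],"angular": [0,0,0]}])

```text
clock: 14.0
tool_pos: [0.5484, 0.2017, 0.2648]
orientation: [-180.0, 0.7, -159.7]
force: [0.2, -0.6, -0.1]
opening: 0.0559
gripper_force: 0.0
```

apply_moves(deltas=[{"fingers": 60,"delta_pos": [0,0,0],"angular": [0,0,0]},{"fingers": 60,"delta_pos": [0,0,0],"angular": [0,0,0]}])

```text
clock: 14.2
tool_pos: [0.5448, 0.2001, 0.2561]
orientation: [-179.9, -0.1, -159.8]
force: [-0.1, 0.2, -0.8]
opening: 0.06
gripper_force: 0.0
```

```bash
python3 - <<'E'
from h import *
t=np.radians(-159.8); x=np.array([np.cos(t),np.sin(t)]); y=np.array([np.sin(t),-np.cos(t)])
C=np.array([.539,.142])+.001*x+.001*y; print(C)
go([*C,.23],-69.8)
E
```

```text
[0.53771621 0.14259319]
delta [ 26.5 -51.5  26.2] rot [-3.0e-02 -1.3e-01 -9.0e+01]
```

apply_moves(deltas=[{"fingers": 60,"delta_pos": [2,-4,0],"angular": [0,0,-8]},{"fingers": 60,"delta_pos": [5,-10,2],"angular": [0,0,-16]},{"fingers": 60,"delta_pos": [8,-16,5],"angular": [0,0,-24]},{"fingers": 60,"delta_pos": [11,-22,8],"angular": [0,0,-32]},{"fingers": 60,"delta_pos": [14,-28,11],"angular": [0,0,-40]},{"fingers": 60,"delta_pos": [17,-34,14],"angular": [0,0,-48]},{"fingers": 60,"delta_pos": [20,-40,17],"angular": [0,0,-56]},{"fingers": 60,"delta_pos": [23,-45,20],"angular": [0,0,-64]},{"fingers": 60,"delta_pos": [25,-49,23],"angular": [0,0,-72]},{"fingers": 60,"delta_pos": [26.5,-51.5,26],"angular": [0,0,-80]}])

```text
clock: 15.2
tool_pos: [0.5376, 0.1422, 0.2291]
orientation: [179.9, -0.2, -79.5]
force: [-0.1, -0.5, 0.7]
opening: 0.0602
gripper_force: 0.0
```

apply_moves(deltas=[{"fingers": 60,"delta_pos": [0,0,0],"angular": [0,0,-7]},{"fingers": 60,"delta_pos": [0,0,0],"angular": [0,0,-10]},{"fingers": 60,"delta_pos": [0,0,0],"angular": [0,0,-10]},{"fingers": 60,"delta_pos": [0,0,0],"angular": [0,0,-10]}])

```text
clock: 15.6
tool_pos: [0.5379, 0.1427, 0.2298]
orientation: [179.9, -0.1, -69.9]
force: [0.0, -0.7, 0.5]
opening: 0.0601
gripper_force: 0.0
```

```bash
python3 - <<'E'
from h import *
c=cam('wrist'); im=snap('wrist','w5.png')
cv2.imwrite('pics/w5.png',cv2.resize(cv2.imread('pics/w5.png'),(800,600),interpolation=cv2.INTER_CUBIC))
print(ctrl.get_obs()['tool_pos'],ctrl.get_obs()['joint_pos'])
a=np.radians(20.25); Rz=np.array([[np.cos(a),-np.sin(a)],[np.sin(a),np.cos(a)]])
for n,p in [('+-',(.0545,-.077,.038)),('--',(-.0545,-.077,.038)),('grip-',(0,-.05,.128)),('grip+',(0,.05,.128)),('capb',(-.0275,-.05,.106)),('capa',(.0275,.05,.106))]:
    q=np.r_[np.array([.5377,.1426])+Rz@p[:2],p[2]+.003]; print(n,q.round(3),(proj(c,q)*1.42857).round(0))
go([.5377,.1426,.101],-69.8)
E
```

```text
[0.53804023 0.1427599  0.22999923] [ 35.08079833   9.34652641 -14.12913703   0.09942933 -66.63248971
 -15.01051878]
+- [0.615 0.089 0.041] [[331. 173.]]
-- [0.513 0.051 0.041] [[478. 173.]]
grip- [0.555 0.096 0.131] [[405. 217.]]
grip+ [0.52  0.19  0.131] [[405. 383.]]
capb [0.529 0.086 0.109] [[450. 215.]]
capa [0.546 0.199 0.109] [[363. 369.]]
delta [ -0.2   0.2 129. ] rot [ 0.08 -0.12 -0.09]
```

View pics/w5.png

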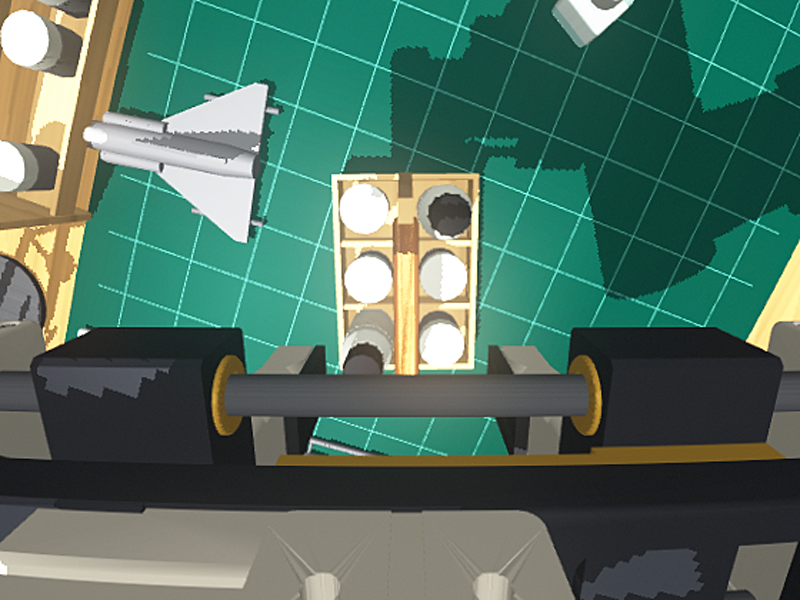

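The packed caddy is lined up with the tool. The grip bar runs vertically at column 407, the caps are at (449,213) and (363,365), and the four jars are seated. I'll descend and pinch the grip.

apply_moves(deltas=[{"fingers": 60,"delta_pos": [-0.5,0.7,25],"angular": [0,0,0]},{"fingers": 60,"delta_pos": [-0.5,0.7,55],"angular": [0,0,0]},{"fingers": 60,"delta_pos": [-0.5,0.7,85],"angular": [0,0,0]},{"fingers": 60,"delta_pos": [-0.5,0.7,110],"angular": [0,0,0]},{"fingers": 60,"delta_pos": [-0.5,0.7,124],"angular": [0,0,0]},{"fingers": 60,"delta_pos": [-0.5,0.7,129],"angular": [0,0,0]},{"fingers": 60,"delta_pos": [-0.5,0.7,129],"angular": [0,0,0]}])

```text
clock: 16.35
tool_pos: [0.5373, 0.1427, 0.1012]
orientation: [179.9, -0.1, -69.8]
force: [0.1, 0.2, 0.1]
opening: 0.06
gripper_force: 0.0
```

apply_moves(deltas=[{"fingers": 40,"delta_pos": [0,0,0],"angular": [0,0,0]},{"fingers": 30,"delta_pos": [0,0,0],"angular": [0,0,0]},{"fingers": 22,"delta_pos": [0,0,0],"angular": [0,0,0]},{"fingers": 19,"delta_pos": [0,0,0],"angular": [0,0,0]},{"fingers": 17,"delta_pos": [0,0,0],"angular": [0,0,0]},{"fingers": 15,"delta_pos": [0,0,0],"angular": [0,0,0]},{"fingers": 8,"delta_pos": [0,0,0],"angular": [0,0,0]},{"fingers": 5,"delta_pos": [0,0,0],"angular": [0,0,0]},{"fingers": 5,"delta_pos": [0,0,0],"angular": [0,0,0]}])

```text
clock: 17.25
tool_pos: [0.5378, 0.1431, 0.1018]
orientation: [-180.0, -0.1, -69.8]
force: [0.6, 0.1, 1.4]
opening: 0.0148
gripper_force: 30.0
```

Gripped at 14.8 mm. Next is a slow lift of 100 mm.

apply_moves(deltas=[{"fingers": 5,"delta_pos": [0,0,-1],"angular": [0,0,0]},{"fingers": 5,"delta_pos": [0,0,-3],"angular": [0,0,0]},{"fingers": 5,"delta_pos": [0,0,-6],"angular": [0,0,0]},{"fingers": 5,"delta_pos": [0,0,-10],"angular": [0,0,0]},{"fingers": 5,"delta_pos": [0,0,-15],"angular": [0,0,0]},{"fingers": 5,"delta_pos": [0,0,-21],"angular": [0,0,0]},{"fingers": 5,"delta_pos": [0,0,-27],"angular": [0,0,0]},{"fingers": 5,"delta_pos": [0,0,-33],"angular": [0,0,0]},{"fingers": 5,"delta_pos": [0,0,-39],"angular": [0,0,0]},{"fingers": 5,"delta_pos": [0,0,-45],"angular": [0,0,0]}])

```text
clock: 18.25
tool_pos: [0.5376, 0.143, 0.1473]
orientation: [-180.0, -0.1, -69.8]
force: [-0.5, -0.8, -7.5]
opening: 0.0149
gripper_force: 30.0
```

apply_moves(deltas=[{"fingers": 5,"delta_pos": [0,0,-6],"angular": [0,0,0]},{"fingers": 5,"delta_pos": [0,0,-13],"angular": [0,0,0]},{"fingers": 5,"delta_pos": [0,0,-20],"angular": [0,0,0]},{"fingers": 5,"delta_pos": [0,0,-27],"angular": [0,0,0]},{"fingers": 5,"delta_pos": [0,0,-34],"angular": [0,0,0]},{"fingers": 5,"delta_pos": [0,0,-41],"angular": [0,0,0]},{"fingers": 5,"delta_pos": [0,0,-47],"angular": [0,0,0]},{"fingers": 5,"delta_pos": [0,0,-51],"angular": [0,0,0]},{"fingers": 5,"delta_pos": [0,0,-54],"angular": [0,0,0]},{"fingers": 5,"delta_pos": [0,0,-55],"angular": [0,0,0]}])

```text
clock: 19.25
tool_pos: [0.5376, 0.1432, 0.202]
orientation: [-180.0, -0.1, -69.8]
force: [0.2, -0.4, -7.4]
opening: 0.0144
gripper_force: 30.0
```

apply_moves(deltas=[{"fingers": 5,"delta_pos": [0,0,0],"angular": [0,0,0]},{"fingers": 5,"delta_pos": [0,0,0],"angular": [0,0,0]},{"fingers": 5,"delta_pos": [0,0,0],"angular": [0,0,0]},{"fingers": 5,"delta_pos": [0,0,0],"angular": [0,0,0]},{"fingers": 5,"delta_pos": [0,0,0],"angular": [0,0,0]},{"fingers": 5,"delta_pos": [0,0,0],"angular": [0,0,0]},{"fingers": 5,"delta_pos": [0,0,0],"angular": [0,0,0]},{"fingers": 5,"delta_pos": [0,0,0],"angular": [0,0,0]},{"fingers": 5,"delta_pos": [0,0,0],"angular": [0,0,0]},{"fingers": 5,"delta_pos": [0,0,0],"angular": [0,0,0]}])

```text
clock: 20.25
tool_pos: [0.5375, 0.1431, 0.2017]
orientation: [-180.0, -0.1, -69.8]
force: [0.1, -0.2, -6.8]
opening: 0.0149
gripper_force: 30.0
```

```bash
python3 - <<'E'
from h import *
o=ctrl.get_obs(); print(o['clock'],o['force'],o['moment'],o['qvel'])
im=snap('scene','s2.png'); cv2.imwrite('pics/s2.png',cv2.resize(cv2.imread('pics/s2.png')[100:260,200:400],(800,600)[:1]+(640,) if 0 else (750,600),interpolation=cv2.INTER_CUBIC))
E
```

```text
20.25 [ 0.07918374 -0.24138444 -6.8249764 ] [0.02124081 0.17942628 0.01934651] [ 0.02478944  0.00521402 -0.05799931  0.10943914  0.04532441 -0.01930049]
```

View pics/s2.png

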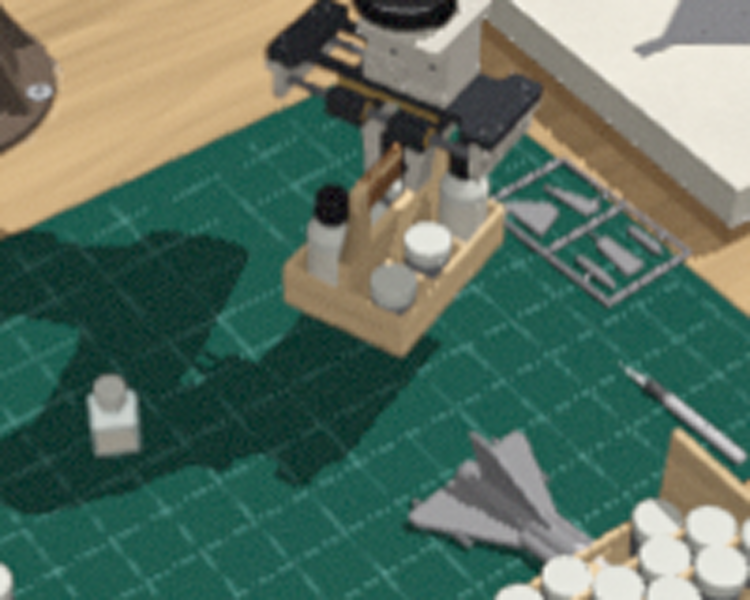

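The caddy hangs clear, with both bottles upright in their cells (caps at (330,205) and (465,160)). A quick numeric check will confirm it is level.

```bash
python3 - <<'E'
from h import *
c=cam('scene'); a=np.radians(20.2); Rz=np.array([[np.cos(a),-np.sin(a)],[np.sin(a),np.cos(a)]])
for p in [(-.0545,-.077,0),(.0545,-.077,0),(.0545,.077,0),(.0545,.077,.038)]:
    q=np.r_[np.array([.5377,.1431])+Rz@p[:2],p[2]+.103]; print(p,((proj(c,q)-[200,100])*3.75).round(0))
E
```

```text
(-0.0545, -0.077, 0) [[282. 300.]]
(0.0545, -0.077, 0) [[400. 356.]]
(0.0545, 0.077, 0) [[501. 240.]]
(0.0545, 0.077, 0.038) [[504. 206.]]
```

The predicted corners for a level caddy at 100 mm match the picture within a few pixels, so I'm handing the job in.

```bash
python3 -c "
from plant import ctrl
print(ctrl.close_job())"
```

```text
the job is handed in; nothing more can be done
None
```

I stood both tall bottles in the two empty cells and handed the job in with the arm holding the packed caddy by its grip, level and still about 10 cm above the mat, at about 20 s of the 72 s allowed; no verdict came back.

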